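# Click the bit box into its spring-ball holder

### The job

Put the bit box (the small case with the clasp, not the bigger tin) away in its holder: lay it upright in the pocket and press it down past the sprung ball until it lies flat on the holder's base with the ball snapped out over its lid, then let go. Leave the wood offcut where it is.

Things in the scene. Friction and masses are not known exactly. Their poses are not given: they have to be found in the camera images.
- bit_box: Small upright plastic case, clasp mid one long side, 0.22 kg. Body 55 (its x) x 110 (its y) x 42 mm high; origin on the underside, body x -25 to +30, y +-55 mm, z up; clasp 5 mm proud on -x, 30 mm long, 15 to 29 mm up. Grasp across the 55-60 mm width, fingertips 10 mm or more above the underside. Goes in either way round, middle of the body over the pocket's middle.
- holder: Fixed wooden plate 178x96x8 mm; origin on the bench under the pocket's middle, x = pocket length, towards the ball. The box lies on the plate, length along x. End stop at x -57 mm, 42 high. Corner guides at y +-32.5 (x 35 to 55 either side of the middle), 28 high, flared tops, open between for fingers. Ball housing 34x34 mm, 78 high, face at x +61. Heights are over the bench.
- catch_ball (a joint): Steel ball, 14 mm radius, centre 60 mm over the bench, on the holder's housing. 0 = out (13 mm proud, to holder x +48 mm), 0.013 = pushed in; spring 2.2 to 4.8 N, little friction. It overlaps the box's end by 5 mm or so: 3 to 8 N downward at that end pushes the box past it (weight alone does not); then it springs out over the lid's end edge, staying about 0.001 in.
- wood_block: Bystander: a plain wood offcut, 55 x 110 x 33 mm, lower than the bit box and without clasp or lid. Origin in the middle of the underside, y along its length.

How it is judged:
At the end, for the whole second after the job is handed in: The bit box lies at rest in the holder's pocket, flat on the base plate (underside within 4 mm of it, level within 4 degrees), its length along the pocket within about 10 degrees and its origin within 16 mm of the pocket's middle, with the ball sprung out (less than 5 mm in) over its lid (z of bit_box in the frame of holder between 0.004 and 0.012 m and horizontal distance between bit_box and holder below 0.016 m and angle between the y axis of bit_box and the x axis of holder, either way round below 0.17 rad and angle between bit_box's own z axis and vertical below 0.07 rad and value of joint catch_ball below 0.005 m and linear speed of bit_box below 0.02 m/s); the robot touches nothing.
It fails at once if the wood offcut is moved more than 40 mm (distance of wood_block from where it was at the start of the episode above 0.04 m).
It also fails if it takes over 51 s, if anything falls off the work surface, if the arm or the gripper's body presses on something with over 40 N, if the wrist force passes 120 N, or if a joint passes its speed limit or range.

### The arm

A 6-joint arm with a two-finger parallel gripper is mounted at the origin on a cart in front of the work surface, level with it; the furniture and walls round the work are solid. World frame = base frame: x ahead of the robot, y to its left, z up, the work surface at z = 0. Lengths are in m, angles in rad, forces in N, time in s.
With the tool pointing down it reaches from about 0.225 to 0.875 m from the base axis. Payload 3.4 kg.
Tool frame: the origin (TCP) lies at the very end of the fingers, on their centre line; the grasp point (between the pads) lies 19 mm behind it; z points along the fingers, y is the line along which they close (so a half turn about z gives the same grasp; the last joint's range is limited). The gripper opens to 85 mm and grips with 20 to 120 N. Pads are 22 mm wide; open, the fingers measure 114 mm over their backs; the gripper's body (76 mm by 85 mm) begins 54 mm behind the grasp point. The pads swing forward as they close: fully open they stand 13 mm farther back than shut.
Start: joints at [-1.368, 0.276, 1.505, -0, 1.361, -0.121], TCP at [0.183, -0.545, 0.231] pointing down, gripper open.
Joint ranges: [-2.89, 2.89], [-0.75, 2.08], [0.22, 2.7], [-1.18, 4.32], [0.11, 2.71], [-2.7, 2.7]. Speed limits (rad/s): [2.57, 2.57, 3.14, 3.14, 3.14, 3.14].

### API

Orientations are given as a unit quaternion [w, x, y, z].
In Python, from rig import manip, get_image, camera_info gives the robot as it stands. The module is installed in compiled form; this text tells all that it offers.
- The arm moves only by the shell command python3 -m crank 'ROWS' [FORCE]. ROWS is a JSON object of lists of equal length, an entry for each row: "translation": the shift along the tool's x, y, z in mm, a list of three; "roll": the turn about the tool's z in rad; "fingers": the opening, from 0 (shut) to 1 (fully open). A call has 1 to 8 rows; each row shifts and turns the commanded pose from where the row before left it, along the tool's axes as they then stand; what a row does not reach is not made up. A row lasts 1/10 s, in which the tool goes at most 50 mm and 8.59 degrees, less where a joint would pass 70% of its speed; a pose out of reach is approached as far as the arm can. A call is refused whole if a number of a shift passes 50 or a number of a turn 0.15, either way. A call with a gripper value outside its range is refused whole. The fingers move at their own pace and stop on an object; FORCE is the grip in N (left out, the last holds). Time passes only in rows, so rows that do not move let the fingers close. It gives the time, the measured TCP pose, the force, the opening and the grip force at its end, in the units of the state.
- manip.get_state(): the state, without advancing time (a new reading comes with each control period).
- get_image(name): name is "scene" or "top" or "wrist"; returns the picture (400x640x3 uint8, blue, green, red); there is no depth.
- camera_info(name): a dict with "mtx" (3x3 intrinsics, pixels), "D" ([k1, k2, p1, p2, k3] as OpenCV has them; the pictures are not rectified), "rvec" (rotation vector, rad) and "tvec" (3), from world to camera coordinates, as OpenCV has them. Camera axes: x right, y down, z forward; pixel columns grow to the right and rows downward; lengths in m; the calibration is good to about 2 mm. A picture is of the moment at which its call begins: read the wrist's pose just before it. camera_info takes no time and is no camera call; for the wrist camera it gives the pose at the moment of the call.
- manip.sign_off(): hands the job in; it is judged then, once.
The state is a dict: "clock": time; "qpos": joint angles; "qd": joint speeds; "effort": joint torques, N m; "position": TCP position; "ee_rot": TCP orientation; "contact_force": force on the tool from outside, world axes, zero at the start; "moment": the same for the moment, N m; "width": finger opening in m; "gripper_force": force on a finger pad.
Only numpy, scipy, OpenCV 4.12 (cv2) and the standard library are available. Lean on these libraries where they do the work, as an engineer would, in place of code of your own. Each camera call takes 0.05 s, during which the arm holds its last target. There are 200 camera calls.

## Working session

There is one attempt and no reset: what is moved stays moved. The work goes in short steps, Python scripts to look and compute and a shell command to move; the robot and the scene stay as the last step left them, time stands still between calls to the robot, and variables do not carry over. Pictures are saved under pics/ and viewed, at most 10 in all, crops included, and the job is handed in when it is done.

```bash
mkdir -p pics; cat > h.py <<'E'
import numpy as np, cv2
from rig import manip, get_image, camera_info
def ray(ci,u,v,z):
    p=cv2.undistortPoints(np.array([[[u,v]]],float),np.array(ci['mtx']),np.array(ci['D']))[0,0]
    R=cv2.Rodrigues(np.array(ci['rvec'],float))[0]; t=np.array(ci['tvec'],float).ravel()
    C=-R.T@t; d=R.T@np.array([p[0],p[1],1]); return C+d*(z-C[2])/d[2]
def totool(d):
    q=manip.get_state()['ee_rot']; from scipy.spatial.transform import Rotation as Ro
    return Ro.from_quat([q[1],q[2],q[3],q[0]]).inv().apply(d)
E
python3 - <<'E'
from h import *
cv2.imwrite('pics/top.png',get_image('top'));cv2.imwrite('pics/scene.png',get_image('scene'))
s=manip.get_state();print(s['clock'],s['position'],s['ee_rot'],s['width'])
E
```

```text
0.1 [ 0.18285295 -0.54465104  0.23052422] [-8.22631249e-04  9.86922219e-01  1.61195082e-01 -3.93970384e-05] 0.08575636815111444
```

View pics/top.png

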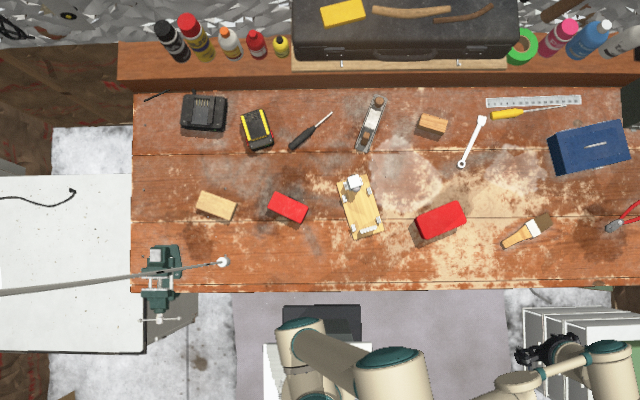

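View pics/scene.png

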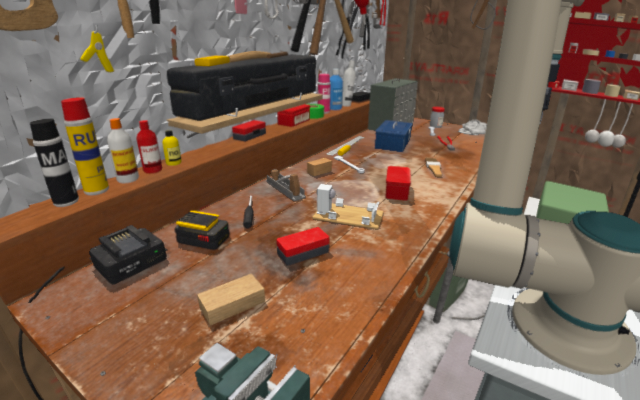

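The top view shows two red-lidded boxes, at (288,207) and a larger one at (441,220). The holder is at (360,207) with its ball housing at (353,183), and the offcut is at (216,206). I'll enlarge this area.

```bash
python3 - <<'E'
import cv2
a=cv2.imread('pics/top.png')[165:250,260:475]
cv2.imwrite('pics/crop.png',cv2.resize(a,None,fx=3.7,fy=3.7,interpolation=cv2.INTER_CUBIC))
E
```

```text
(no output)
```

View pics/crop.png

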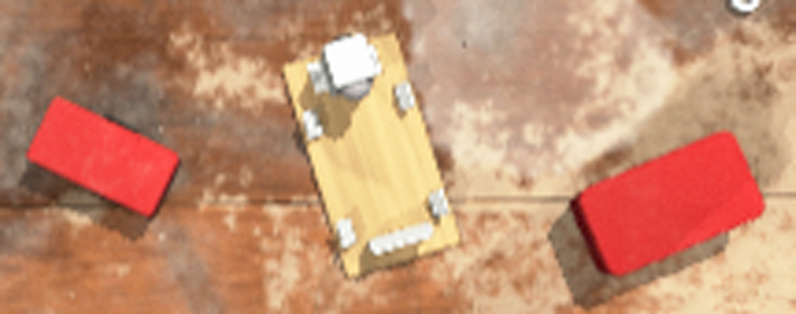

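The small box's lid corners in the crop are (57,97), (180,155), (152,217) and (28,158). The holder's guides are at (313,126), (404,97), (346,234) and (438,203).

```bash
python3 - <<'E'
from h import *
ci=camera_info('top')
f=lambda P,z:np.array([ray(ci,260+(u+.5)/3.7-.5,165+(v+.5)/3.7-.5,z) for u,v in P])
b=f([(57,97),(180,155),(152,217),(28,158)],.042);g=f([(313,126),(404,97),(346,234),(438,203)],.026)
t=f([(582,205),(727,135),(763,210),(618,273)],.06)
pl=f([(285,67),(397,35),(458,242),(349,277)],.008)
L=lambda P:[round(float(np.linalg.norm(P[i]-P[(i+1)%4])),3) for i in range(4)]
print(b.round(3),b.mean(0),L(b),L(t),L(pl));d=b[1]-b[0]+b[2]-b[3];print('box long ang',np.degrees(np.arctan2(d[1],d[0])))
print(g.round(3),g.mean(0));d=g[0]+g[1]-g[2]-g[3];print('holder x ang',np.degrees(np.arctan2(d[1],d[0])))
d=pl[0]+pl[1]-pl[2]-pl[3];print(pl.mean(0),np.degrees(np.arctan2(d[1],d[0])))
R=totool(np.eye(3));print(R.round(2)); print(ray(ci,288,20,0)[:2])
w=camera_info('wrist');R=cv2.Rodrigues(np.array(w['rvec']))[0];print('wristcam',-R.T@np.ravel(w['tvec']),R.round(2))
s=manip.get_state();print(totool(np.array([b.mean(0)[0],b.mean(0)[1],.2])-s['position']))
E
```

```text
[[0.592 0.114 0.042]
 [0.545 0.019 0.042]
 [0.497 0.041 0.042]
 [0.544 0.137 0.042]] [0.54446957 0.07782153 0.042     ] [0.107, 0.053, 0.108, 0.053] [0.125, 0.064, 0.123, 0.059] [0.093, 0.172, 0.091, 0.175]
box long ang -116.1262146021419
[[ 0.568 -0.086  0.026]
 [ 0.59  -0.158  0.026]
 [ 0.482 -0.11   0.026]
 [ 0.506 -0.183  0.026]] [ 0.53630043 -0.13433363  0.026     ]
holder x ang 16.262006481403727
[ 0.5458106  -0.13320479  0.008     ] 15.559430527740911
[[ 0.95  0.32 -0.  ]
 [ 0.32 -0.95  0.  ]
 [ 0.   -0.   -1.  ]]
[1.12932403 0.07720734]
wristcam [ 0.25372444 -0.52155222  0.37477988] [[ 0.32 -0.95 -0.  ]
 [-0.91 -0.31  0.29]
 [-0.28 -0.09 -0.96]]
[ 0.54087315 -0.47501632  0.03140298]
```

```bash
python3 -m crank '{"translation":[[34,-30,0],[34,-30,0],[34,-30,0],[34,-30,0],[34,-30,0],[34,-30,0],[34,-30,0],[34,-30,0]],"roll":[0,0,0,0,0,0,0,0],"fingers":[1,1,1,1,1,1,1,1]}'
python3 -m crank '{"translation":[[34,-30,0],[34,-30,0],[34,-30,0],[34,-30,0],[34,-30,0],[34,-30,0],[34,-30,0],[30,-25,0]],"roll":[0,0,0,0,0,0,0,0],"fingers":[1,1,1,1,1,1,1,1]}'
python3 -m crank '{"translation":[[0,0,0],[0,0,0],[0,0,0],[0,0,0],[0,0,0],[0,0,0],[0,0,0]],"roll":[-0.132,-0.132,-0.132,-0.132,-0.132,-0.132,0],"fingers":[1,1,1,1,1,1,1]}'
python3 - <<'E'
from h import *
s=manip.get_state();print(s['clock'],s['position'],s['contact_force'],s['ee_rot'])
cv2.imwrite('pics/w1.png',get_image('wrist'))
E
```

```text
clock: 0.9
position: [0.3648, -0.2293, 0.2311]
ee_rot: [-0.0, 0.987, 0.161, 0.0]
contact_force: [0.1, -0.9, -0.1]
width: 0.0854
gripper_force: 0.0
clock: 1.7
position: [0.5442, 0.0793, 0.2309]
ee_rot: [-0.0, 0.987, 0.162, -0.0]
contact_force: [-0.7, -0.2, 0.2]
width: 0.0857
gripper_force: 0.0
clock: 2.4
position: [0.5434, 0.077, 0.2308]
ee_rot: [-0.0, 0.848, 0.529, -0.0]
contact_force: [-1.0, -0.5, -0.8]
width: 0.0855
gripper_force: 0.0
2.4 [0.54341783 0.07700288 0.23080221] [-0.98957111 -0.50477831 -0.75185035] [-2.41904816e-04  8.48427130e-01  5.29311928e-01 -4.78185251e-04]
```

View pics/w1.png

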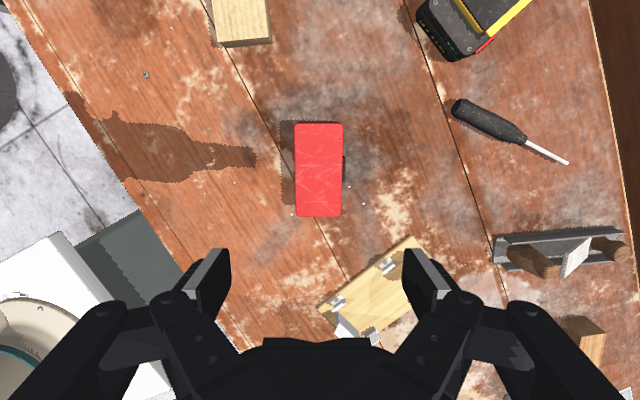

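The wrist view shows the lid corners at about (295,123), (343,123), (342,217) and (296,216), with the clasp on the right side at (345,170).

```bash
python3 - <<'E'
from h import *
ci=camera_info('wrist')
b=np.array([ray(ci,u,v,.042) for u,v in [(295,123),(343,123),(342,217),(296,216)]])
print(b.round(3),b.mean(0));d=b[0]+b[1]-b[2]-b[3];print(np.degrees(np.arctan2(d[1],d[0])))
s=manip.get_state();print(totool(b.mean(0)*[1,1,0]+[0,0,.01]-s['position']),totool(d))
E
```

```text
[[0.549 0.14  0.042]
 [0.597 0.117 0.042]
 [0.549 0.017 0.042]
 [0.5   0.043 0.042]] [0.54879947 0.07894252 0.042     ]
63.96392806903236
[0.00419135 0.00405127 0.22089202] [ 2.19194193e-01 -6.88075984e-04 -1.00883450e-04]
```

```bash
python3 -m crank '{"translation":[[3,5,30],[0,0,40],[0,0,40],[0,0,40],[0,0,30],[0,0,20],[0,0,19],[0,0,0]],"roll":[0,0,0,0,0,0,0,0],"fingers":[1,1,1,1,1,1,1,1]}' 50
python3 -m crank '{"translation":[[0,0,0],[0,0,0],[0,0,0],[0,0,0],[0,0,0],[0,0,0],[0,0,0],[0,0,0]],"roll":[0,0,0,0,0,0,0,0],"fingers":[0,0,0,0,0,0,0,0]}' 50
```

```text
clock: 3.25
position: [0.5473, 0.0774, 0.0097]
ee_rot: [-0.002, 0.849, 0.528, -0.003]
contact_force: [-0.2, -0.1, 0.9]
width: 0.0854
gripper_force: 0.0
clock: 4.05
position: [0.5504, 0.0776, 0.0137]
ee_rot: [0.001, 0.848, 0.529, 0.001]
contact_force: [-1.5, 1.8, 5.9]
width: 0.0582
gripper_force: 55.8
```

```bash
python3 -m crank '{"translation":[[0,0,-10],[0,0,-20],[0,0,-30],[0,0,-40],[0,0,-40],[0,0,-20],[0,0,0]],"roll":[0,0,0,0,0,0,0],"fingers":[0,0,0,0,0,0,0]}' 70
python3 - <<'E'
from h import *
s=manip.get_state();print(s['width'],s['gripper_force'])
p=np.array([.5363,-.1343,s['position'][2]]);print(totool(p-s['position']))
E
```

```text
clock: 4.75
position: [0.5517, 0.0774, 0.176]
ee_rot: [0.002, 0.848, 0.529, 0.003]
contact_force: [0.2, -0.8, -2.9]
width: 0.0585
gripper_force: 76.8
0.05854175291415574 76.81426048278809
[-1.96977796e-01  7.91883763e-02 -9.60746966e-05]
```

```bash
python3 -m crank '{"translation":[[-30,-2,-5],[-40,-2,-10],[-40,-2,-10],[-40,-2,0],[-40,-2,0],[-40,0,0],[-30,0,0],[-17,0,0]],"roll":[0,0,0,0,0,0,0,0],"fingers":[0,0,0,0,0,0,0,0]}' 70
python3 -m crank '{"translation":[[0,0,0],[0,0,0],[0,0,0],[0,0,0],[0,0,0],[0,0,0],[0,0,0],[0,0,0]],"roll":[0.139,0.139,0.139,0.139,0.139,0.139,0,0],"fingers":[0,0,0,0,0,0,0,0]}'
python3 - <<'E'
from h import *
cv2.imwrite('pics/w2.png',get_image('wrist'))
E
```

```text
clock: 5.55
position: [0.4164, -0.1683, 0.1955]
ee_rot: [-0.001, 0.849, 0.529, -0.001]
contact_force: [-0.1, 0.2, -2.7]
width: 0.0579
gripper_force: 76.8
clock: 6.35
position: [0.4181, -0.1665, 0.1961]
ee_rot: [-0.001, 0.99, 0.142, -0.001]
contact_force: [-0.2, -0.1, -3.3]
width: 0.0578
gripper_force: 76.7
```

View pics/w2.png

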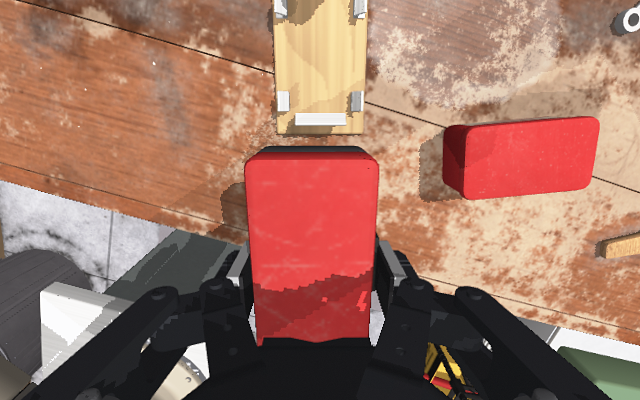

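```bash
python3 - <<'E'
import cv2
a=cv2.imread('pics/w2.png')[0:190,225:400]
cv2.imwrite('pics/c2.png',cv2.resize(a,None,fx=3,fy=3,interpolation=cv2.INTER_CUBIC))
E
```

```text
(no output)
```

View pics/c2.png

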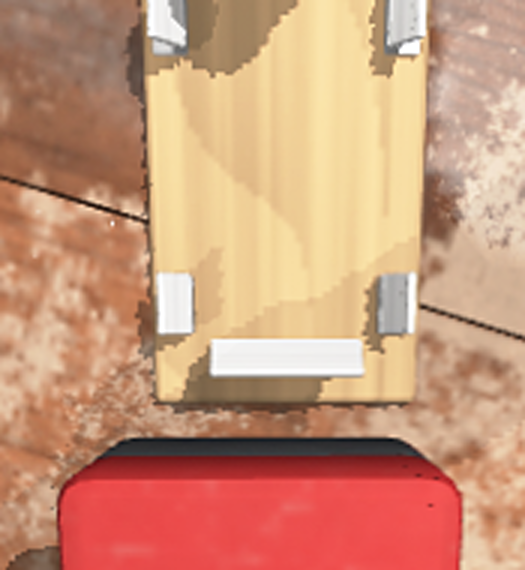

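```bash
python3 - <<'E'
from h import *
ci=camera_info('wrist');s=manip.get_state();T=s['position']
f=lambda P,z:np.array([totool(ray(ci,225+(u+.5)/3-.5,(v+.5)/3-.5,z)-T)*1000 for u,v in P])
print('stop',f([(210,340),(362,340)],.042).round(1))
print('plate',f([(156,400),(415,400),(150,250),(423,250),(147,100),(427,100)],.008).round(1))
print('guides',f([(157,273),(192,273),(377,273),(415,273)],.028).round(1), f([(157,332),(192,332),(413,332)],.028).round(1))
print('lid',f([(60,520),(462,520),(260,478),(200,478),(330,478)],T[2]+.030).round(1))
print(T)
E
```

```text
stop [[ 70.4 -20.9 154.3]
 [ 70.5  28.7 154.3]]
plate [[ 48.6 -43.7 188.4]
 [ 48.6  52.1 188.3]
 [100.9 -44.  188.3]
 [100.9  52.7 188.2]
 [149.2 -43.3 188.2]
 [149.2  51.9 188.1]]
guides [[ 92.  -39.2 168.3]
 [ 92.  -27.5 168.3]
 [ 92.   34.4 168.2]
 [ 92.   47.2 168.2]] [[ 72.9 -39.9 168.3]
 [ 72.9 -27.9 168.3]
 [ 73.   47.3 168.2]]
lid [[ 50.1 -28.  -30. ]
 [ 50.2  25.  -30.1]
 [ 55.7  -1.6 -30.1]
 [ 55.7  -9.4 -30.1]
 [ 55.7   7.5 -30.1]]
[ 0.41825525 -0.16666404  0.19638917]
```

```bash
python3 -m crank '{"translation":[[20,1,0],[30,2,0],[35,2,0],[30,1,0],[12,0,0],[0,0,20],[0,0,30],[0,0,0]],"roll":[0,0,0,0,0,0,0,0],"fingers":[0,0,0,0,0,0,0,0]}' 80
python3 -m crank '{"translation":[[0,0,20],[0,0,20],[0,0,10],[0,0,0],[0,0,0]],"roll":[0,0,0,0,0],"fingers":[0,0,0,0,0]}'
python3 - <<'E'
from h import *
a=get_image('wrist');b=cv2.resize(get_image('scene')[170:250,280:400],None,fx=4,fy=4,interpolation=cv2.INTER_CUBIC)
b=cv2.copyMakeBorder(b,0,80,0,0,cv2.BORDER_CONSTANT);cv2.imwrite('pics/w3.png',cv2.resize(np.hstack([a[:,130:450],b]),(640*800//800,400*800//800)) if 0 else np.hstack([a[:,150:470],b[:400]]))
E
```

```text
clock: 7.2
position: [0.5386, -0.1361, 0.1433]
ee_rot: [-0.002, 0.99, 0.141, -0.005]
contact_force: [-1.3, -0.8, -2.8]
width: 0.0576
gripper_force: 89.3
clock: 7.7
position: [0.543, -0.1378, 0.0983]
ee_rot: [0.0, 0.99, 0.14, 0.001]
contact_force: [-0.2, 0.6, -2.7]
width: 0.0577
gripper_force: 89.3
```

View pics/w3.png

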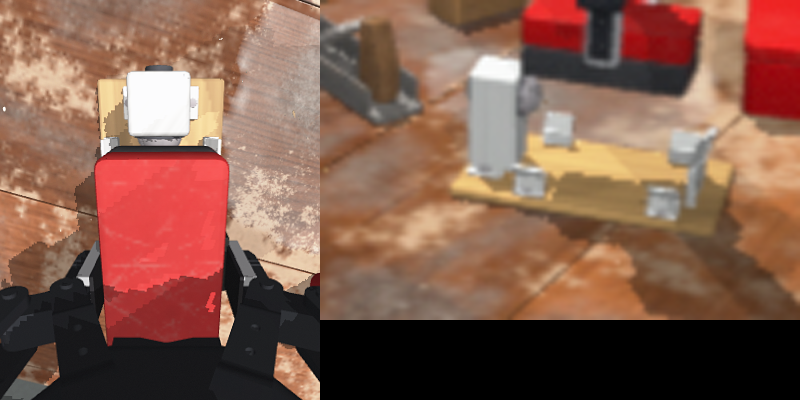

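The box sits above the pocket and is aligned with it. The housing top spans columns 277-340 in the wrist view, with its near edge at row 136.

```bash
python3 - <<'E'
from h import *
ci=camera_info('wrist');s=manip.get_state();T=s['position']
f=lambda P,z:np.array([totool(ray(ci,u,v,z)-T)*1000 for u,v in P])
print('hous top',f([(278,135),(339,136),(278,73),(339,73)],.078).round(1))
print('lid',f([(246,175),(379,175),(310,159)],T[2]+.030).round(1),T)
E
```

```text
hous top [[ 60.6 -20.8  20.7]
 [ 60.   12.9  20.7]
 [ 92.6 -19.7  20.7]
 [ 92.5  12.2  20.8]]
lid [[ 49.3 -27.6 -30. ]
 [ 49.3  25.3 -29.9]
 [ 55.6  -2.1 -29.9]] [ 0.54338608 -0.13782572  0.09859781]
```

```bash
python3 -m crank '{"translation":[[-1.5,-2,0],[0,0,5],[0,0,5],[0,0,5],[0,0,5],[0,0,5],[0,0,5],[0,0,0]],"roll":[0,0,0,0,0,0,0,0],"fingers":[0,0,0,0,0,0,0,0]}' 80
python3 -m crank '{"translation":[[0,0,5],[0,0,5],[0,0,5],[0,0,5],[0,0,5],[0,0,5],[0,0,0]],"roll":[0,0,0,0,0,0,0],"fingers":[0,0,0,0,0,0,0]}'
```

```text
clock: 8.6
position: [0.539, -0.1356, 0.0658]
ee_rot: [-0.001, 0.99, 0.14, -0.002]
contact_force: [-4.0, -0.5, -3.6]
width: 0.0574
gripper_force: 89.5
clock: 9.3
position: [0.5399, -0.1357, 0.0363]
ee_rot: [-0.0, 0.99, 0.14, -0.001]
contact_force: [-3.8, -1.7, -4.0]
width: 0.0576
gripper_force: 89.4
```

```bash
python3 -m crank '{"translation":[[0,0,4],[0,0,4],[0,0,4],[0,0,2],[0,0,0],[0,0,0]],"roll":[0,0,0,0,0,0],"fingers":[0,0,0,0,0,0]}'
python3 -m crank '{"translation":[[0,0,2],[0,0,1],[0,0,0],[0,0,0]],"roll":[0,0,0,0],"fingers":[0,0,0,0]}'
```

```text
clock: 9.9
position: [0.54, -0.1357, 0.0227]
ee_rot: [-0.0, 0.99, 0.14, -0.001]
contact_force: [-3.1, -0.6, -7.1]
width: 0.0574
gripper_force: 89.0
clock: 10.3
position: [0.5403, -0.1357, 0.022]
ee_rot: [0.0, 0.99, 0.141, 0.0]
contact_force: [-6.2, 0.6, 7.1]
width: 0.0574
gripper_force: 91.4
```

```bash
python3 -m crank '{"translation":[[0,0,2],[0,0,1],[0,0,0],[0,0,0]],"roll":[0,0,0,0],"fingers":[0,0,0,0]}'
python3 - <<'E'
from h import *
a=get_image('wrist');b=cv2.resize(get_image('scene')[170:250,280:400],None,fx=4,fy=4,interpolation=cv2.INTER_CUBIC)
b=cv2.copyMakeBorder(b,0,80,0,0,cv2.BORDER_CONSTANT);cv2.imwrite('pics/w4.png',np.hstack([a[:,150:470],b]))
E
```

```text
clock: 10.7
position: [0.5403, -0.1357, 0.0219]
ee_rot: [0.001, 0.99, 0.141, 0.001]
contact_force: [-12.9, 3.2, 26.2]
width: 0.0577
gripper_force: 94.8
```

View pics/w4.png

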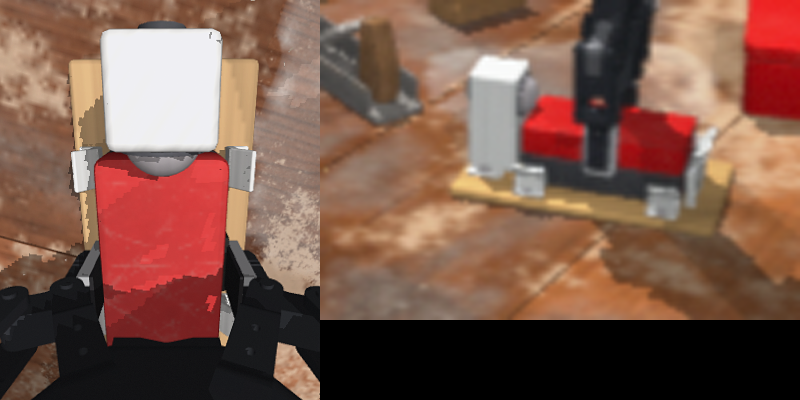

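The box is seated level in the pocket, and the ball shows over the lid's end at about (313,162) in the wrist view. I'll ease the pressure, release and rise.

```bash
python3 -m crank '{"translation":[[0,0,-4],[0,0,0],[0,0,0],[0,0,0],[0,0,0],[0,0,0],[0,0,0],[0,0,0]],"roll":[0,0,0,0,0,0,0,0],"fingers":[0,0,1,1,1,1,1,1]}' 
python3 -m crank '{"translation":[[0,0,-10],[0,0,-20],[0,0,-30],[0,0,-40],[0,0,-40],[0,0,0],[0,0,0]],"roll":[0,0,0,0,0,0,0],"fingers":[1,1,1,1,1,1,1]}'
python3 - <<'E'
from h import *
a=get_image('wrist');b=cv2.resize(get_image('scene')[170:250,280:400],None,fx=4,fy=4,interpolation=cv2.INTER_CUBIC)
b=cv2.copyMakeBorder(b,0,80,0,0,cv2.BORDER_CONSTANT);cv2.imwrite('pics/w5.png',np.hstack([a[:,150:470],b]))
E
```

```text
clock: 11.6
position: [0.5407, -0.1359, 0.0213]
ee_rot: [0.0, 0.99, 0.14, 0.0]
contact_force: [-0.4, -0.1, 1.1]
width: 0.0853
gripper_force: 0.0
clock: 12.3
position: [0.541, -0.1361, 0.163]
ee_rot: [0.001, 0.99, 0.14, 0.001]
contact_force: [1.1, -0.9, -0.4]
width: 0.0852
gripper_force: 0.0
```

View pics/w5.png

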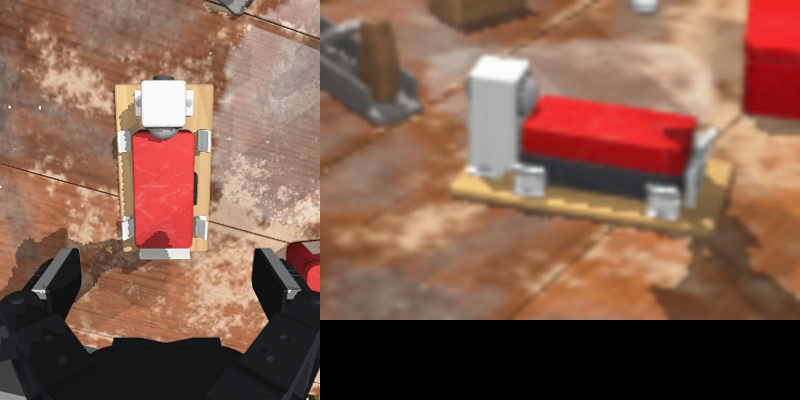

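The box looks seated. The lid edge's slope in the scene view could mean a slight tilt, so I'll overlay the predicted seated and tilted outlines as a check.

```bash
python3 - <<'E'
from h import *
a=get_image('scene');ci=camera_info('scene')
w=np.radians(16.2);ex=np.array([np.cos(w),np.sin(w),0]);ey=np.array([-ex[1],ex[0],0])
c=np.array([.5434,-.1378,0])-.0007*ex+.0038*ey-.0015*ex
k=6;u0,v0=320,175
im=cv2.resize(a[v0:v0+62,u0:u0+70],None,fx=k*1.5,fy=k*1.5,interpolation=cv2.INTER_CUBIC);k=9
def pj(P):
    p=cv2.projectPoints(np.array([c+x*ex+y*ey+[0,0,z] for x,y,z in P]),np.array(ci['rvec'],float),np.array(ci['tvec'],float),np.array(ci['mtx']),np.array(ci['D']))[0][:,0]
    return np.int32((p-[u0,v0]+.5)*k)
for d,col in ((0,(0,255,0)),(.010,(255,0,0))):
    cv2.polylines(im,[pj([(-.055,-.0275,.05),(.055,-.0275,.05+d),(.055,.0275,.05+d),(-.055,.0275,.05)])],True,col,1)
cv2.polylines(im,[pj([(-.074,-.048,.008),(.104,-.048,.008),(.104,.048,.008),(-.074,.048,.008)])],True,(255,255,0),1)
cv2.imwrite('pics/ov.png',im)
E
```

```text
(no output)
```

View pics/ov.png

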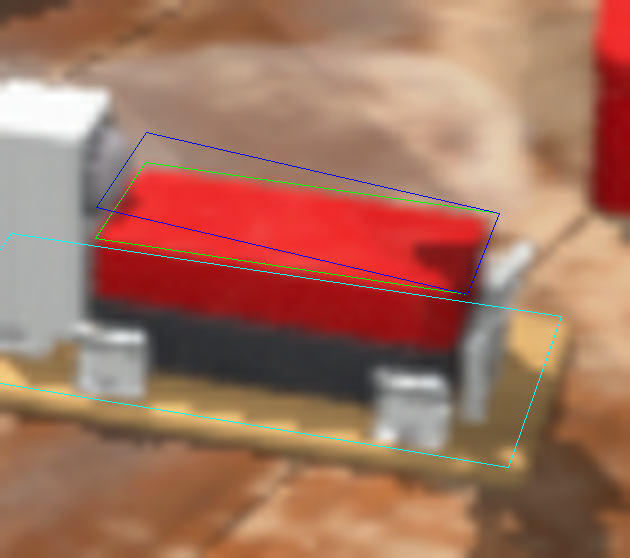

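The overlay shows the lid matching the flat, seated outline (green), with the ball out over its end. I'll hand in.

```bash
python3 -c "
from rig import manip
print(manip.sign_off())"
```

```text
the job is handed in; nothing more can be done
None
```

The bit box is in the holder, flat on the base with the ball sprung out over its lid as the last pictures show. The gripper is open and clear, the wood offcut was never touched, and the job was handed in at about 12.5 s (no verdict was returned).

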